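# Seat a terminal block in the wiring jig and lock it

## Task

Push the black terminal block along the channel of the aluminium wiring jig, without lifting it out, until it drops onto the pad in the mouth of the pocket. Then press it down until its top is flush with the top of the jig, and push the steel keeper by its knob fully across the block to lock it in. Leave the jar, the dish and the screwdriver where they are.

Things in the scene. Friction and masses are not known exactly. Their poses are not given: they have to be found in the camera images.
- jig: Aluminium jig fixed to the bench, origin at bench level on the channel's centre line; x from -75 to +45, y from -120 to +120, top face at z = 40 mm. A channel 39 mm wide (x -19.5 to +19.5), floor at z = 34, runs from its open end at y = +120 to y = -23 and there drops into the pocket. Two guide bars, 10 mm high, stand on the top beside the keeper at x -73 to -33, within y = -60 +- 19.
- mouth (a point): Centre of the pocket's mouth, level with the jig's top face, at (0, -60, 40) mm in the jig's frame, with the jig's axes. The pocket is as wide as the channel (39 mm), 74 mm long (jig y -97 to -23), and closed at -y by an end wall as high as the jig's top.
- block: Black terminal block with two rows of brass screws on top, 36 (x) by 70 (y) by 24 mm high, about 90 g, loose. Origin at the centre of its underside, z up. It starts in the channel, lengthwise, its centre at jig y = +30 to +65 mm, and is to be pushed towards the jig's -y. In the pocket it has 1.5 mm of play on each side in x and 4 mm in all in y.
- block_top (a point): Centre of the block's top face, 24 mm above its origin.
- pad (a joint): White pad, the floor of the pocket, 37 by 72 mm; it slides straight down with a friction of about 7 N and stays where it is left (no spring). 0: pad top 9 mm below the jig's top; 0.015 (m): bottom stop, pad top 24 mm below, where the block's top is flush. Starts between 0 and 0.003.
- pad_top (a point): Centre of the pad's upper face.
- keeper (a joint): Steel bar 56 mm long (jig x), 20 wide, 5 thick, its underside 3 mm above the jig's top, at the -x side of the pocket's middle. It slides along jig +x across the pocket; 0: open (its end 10.5 mm short of the pocket), 0.046 (m): closed, at its stop. Friction 1.5 N, stays where left; starts between 0 and 0.006. It cannot pass over a block that stands proud.
- knob_top (a point): Centre of the top of the keeper's upright black knob, 14 mm in diameter and 22 mm high, 70 mm above the bench; with the keeper open it lies at (-76, -60, 70) mm in the jig's frame. The knob is pushed towards the jig's +x.
- jar: Bystander: closed jar, 56 mm in diameter, 75 mm high, standing beyond the jig on its +x side; origin at the centre of its underside.
- dish: Bystander: shallow white dish, 72 mm across, 16 mm high, beyond the jig on its +x side; origin at the centre of its underside.
- driver: Bystander: screwdriver with a yellow handle lying on the bench on the jig's +x side, beyond the jar and the dish; 200 mm long, its length roughly along the jig's y; origin at mid-length, on the bench.

How it is judged:
By the outcome, as a careful person would: the job done as asked, in the order asked, and still so for the second after the job is handed in, with the robot touching nothing.
It also fails if it takes over 50 s, if anything falls off the work surface, if the arm or the gripper's body presses on something with over 40 N, if the wrist force passes 120 N, or if a joint passes its speed limit or range.

## Robot

A 6-joint arm with a two-finger parallel gripper is mounted at the origin on the work surface. World frame = base frame: x ahead of the robot, y to its left, z up, the work surface at z = 0. Lengths are in m, angles in rad, forces in N, time in s.
With the tool pointing down it reaches from about 0.4 to 0.825 m from the base axis. Payload 7 kg.
Tool frame: the origin (TCP) lies on the centre line of the jaws, within the pads' length; the fingertips stand 19 mm ahead of it and the grasp point (between the pads) is the TCP; z points along the fingers, y is the line along which they close (so a half turn about z gives the same grasp; the last joint's range is limited). The gripper opens to 88 mm and grips with 3 to 60 N. Pads are 19 mm wide; open, the fingers measure 130 mm over their backs; the gripper's body (78 mm by 193 mm) begins 47 mm behind the grasp point.
Start: joints at [-0.835, 0.359, 0.012, 0, -1.224, -0.288], TCP at [0.292, -0.608, 0.211] pointing down, gripper open.
Joint ranges: [-3.07, 3.07], [-1.43, 2.12], [-1.02, 1.25], [-3.03, 1.67], [-3.05, -0], [-3.03, 3.03]. Speed limits (rad/s): [2.39, 2.39, 3.01, 3.14, 3.14, 3.14].

## Interface

Orientations are given as [roll, pitch, yaw] about the fixed x, y, z axes, in that order (R = Rz(yaw) Ry(pitch) Rx(roll)).
In Python, from station import arm, imaging, models gives the robot as it stands.
- The arm moves only by the tool play_rows, never from a script. Its arguments are lists of equal length, an entry for each row: "travel": the shift along the tool's x, y, z in units of 25 mm (1.0 is 25 mm), a list of three; "twist": the turn about the tool's z in units of 0.15 rad (1.0 is 0.15 rad). A call has 1 to 8 rows; each row shifts and turns the commanded pose from where the row before left it, along the tool's axes as they then stand; what a row does not reach is not made up. A row lasts 1/8 s, in which the tool goes at most 62.5 mm and 10.7 degrees, less where a joint would pass 70% of its speed; a pose out of reach is approached as far as the arm can. A call with a number of a shift or a turn outside -1 to 1 is refused whole. A call with a gripper value outside its range is refused whole. "fingers" is the opening, from 0 (shut) to 1 (fully open), set as the call begins (left out, the last holds). The fingers move at their own pace and stop on an object; "newtons" is the grip in N (left out, the last holds). Time passes only in rows, so rows that do not move let the fingers close. It gives the time, the measured TCP pose, the force, the opening and the grip force at its end, in the units of the state.
- arm.get_state(): the state, without advancing time (a new reading comes with each control period).
- imaging.grab_frame(name): name is "side" or "top"; returns a dict with "pixels" (384x512x3 uint8, red, green, blue), "fx", "fy", "cx", "cy" (pixels), "distortion" ([k1, k2, p1, p2, k3] as OpenCV has them; the pictures are not rectified), "R" (3x3) and "t" (3): a world point X has camera coordinates R X + t. Camera axes: x right, y down, z forward; pixel columns grow to the right and rows downward; lengths in m; the calibration is good to about 2 mm. A picture is of the moment at which its call begins. There is no depth.
- arm.job_done(): hands the job in; it is judged then, once.
Trained networks look in the newest picture that a camera, given by its name, has taken for a name from the list of things; names that differ only in an ending like _2 or _b are one class to them, and where a whole thing is asked for, a point or a joint stands for the part that bears it (a point fixed in the world has none). Each returns a list of dicts, best first, with "confidence" (0 to 1); they miss things now and then, are a little off and sometimes report something else, mostly with a low value. They report only what shows in the picture. A call takes as long as a camera call.
- models.boxes_of(name, camera): "extent" ([centre column, centre row, width, height] in pixels, round what is visible of it).
- models.silhouettes(name, camera): "pixels" (384x512 bool, what is visible of it) and "extent" ([centre column, centre row, width, height] in pixels, round what is visible of it).
The state is a dict: "t": time; "q": joint angles; "qd": joint speeds; "joint_efforts": joint torques, N m; "eef_pos": TCP position; "ee_rot": TCP orientation; "force": force on the tool from outside, world axes, zero at the start; "moment": the same for the moment, N m; "width": finger opening in m; "gripper_force": force on a finger pad.
Only numpy, scipy, OpenCV 4.12 (cv2) and the standard library are available. Lean on these libraries where they do the work, as an engineer would, in place of code of your own. Each camera call takes 0.05 s, during which the arm holds its last target. There are 200 camera calls.

## Working session

There is one attempt and no reset: what is moved stays moved. The work goes in short steps, Python scripts to look and compute and a tool call to move; the robot and the scene stay as the last step left them, time stands still between calls to the robot, and variables do not carry over. Pictures are saved under pics/ and viewed, at most 10 in all, crops included, and the job is handed in when it is done.

Besides the shell and the picture viewer there is one more tool, called as name(argument=value, ...), one argument or row to a line, values as JSON. play_rows: Moves the arm, as the interface text tells. Shifts and turns lie within -1 to 1; 1 stands for 25 mm of shift or 0.15 rad of turn. Its arguments: {"type":"object","properties":{"travel":{"type":"array","items":{"type":"array","items":{"type":"number"}}},"twist":{"type":"array","items":{"type":"number"}},"fingers":{"type":"number"},"newtons":{"type":"number"}},"required":["travel","twist"]}

```bash
mkdir -p pics; python3 - <<'E'
from station import arm, imaging, models
import cv2,numpy as np
s=arm.get_state();print(s['t'],s['eef_pos'],s['ee_rot'],s['width'],s['force'])
for n in("side","top"):
    f=imaging.grab_frame(n);cv2.imwrite(f"pics/{n}0.png",f["pixels"][:,:,::-1])
    print(n,f['fx'],f['cx'],f['cy'],f['distortion'],np.array(f['R']).round(3).tolist(),f['t'])
    for o in("jig","block","keeper","knob_top","pad","jar","dish","driver"):
        r=models.boxes_of(o,n)
        print(o,[(np.round(x['extent'],1).tolist(),round(x['confidence'],2)) for x in r[:2]])
E
```

```text
0.0 [ 0.29201446 -0.60798081  0.21021606] [ 3.13990401e+00 -1.48010851e-04 -2.69393214e+00] 0.08794305282658932 [ 0.6460834 -0.3048295  1.3036308]
side 478.7231721332199 252.4255710245149 190.22286810003348 [-0.02705181  0.          0.          0.          0.        ] [[-0.982, -0.188, -0.01], [-0.135, 0.742, -0.657], [0.131, -0.644, -0.754]] [0.65283212 0.10346593 0.70219961]
jig [([303.3, 209.6, 123.4, 142.5], 0.75)]
block [([300.6, 220.8, 38.3, 50.7], 0.65)]
keeper [([310.1, 158.6, 39.9, 24.1], 0.59)]
knob_top [([310.2, 154.9, 33.5, 25.9], 0.66)]
pad [([274.7, 175.0, 29.2, 34.8], 0.81)]
jar [([205.8, 179.1, 41.4, 55.9], 0.77), ([301.6, 208.7, 122.1, 143.7], 0.73)]
dish [([222.3, 248.9, 46.2, 43.4], 0.64), ([310.9, 157.4, 36.9, 25.8], 0.47)]
driver [([162.8, 223.4, 19.7, 107.5], 0.89)]
top 401.2470225216504 255.44234112380738 195.04356111514412 [-0.10972114  0.          0.          0.          0.        ] [[-0.017, -1.0, 0.016], [-0.988, 0.014, -0.155], [0.155, -0.018, -0.988]] [0.05057365 0.62999967 0.60725798]
jig [([272.2, 218.7, 155.4, 123.6], 0.93)]
block [([238.4, 223.1, 47.1, 38.2], 0.97)]
keeper [([316.3, 222.6, 25.6, 32.4], 0.9)]
knob_top [([315.1, 225.2, 29.1, 34.5], 0.57)]
pad [([299.9, 195.2, 50.0, 38.6], 0.97)]
jar [([276.0, 128.6, 34.4, 39.7], 0.57)]
dish [([211.2, 162.4, 47.0, 38.4], 0.97)]
driver [([236.7, 104.7, 109.7, 40.6], 0.95)]
```

View pics/top0.png

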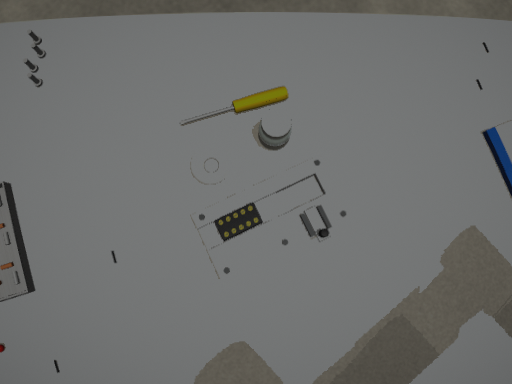

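View pics/side0.png

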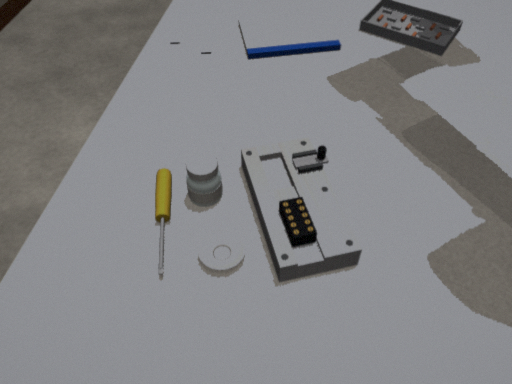

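```bash
cat > h.py <<'E'
from station import arm, imaging, models
import cv2,numpy as np
from scipy.optimize import minimize
def proj(f,X):
    R=np.array(f['R'],float);K=np.array([[f['fx'],0,f['cx']],[0,f['fy'],f['cy']],[0,0,1]])
    return cv2.projectPoints(np.asarray(X,float).reshape(-1,3),cv2.Rodrigues(R)[0],np.array(f['t'],float),K,np.array(f['distortion'],float))[0].reshape(-1,2)
def j2w(p,X):  # p=(x,y,yaw) m, X in mm in jig frame
    X=np.asarray(X,float).reshape(-1,3)/1000;c,s=np.cos(p[2]),np.sin(p[2])
    return np.c_[p[0]+c*X[:,0]-s*X[:,1],p[1]+s*X[:,0]+c*X[:,1],X[:,2]]
def box(x0,x1,y0,y1,z0,z1): return [(x,y,z) for x in(x0,x1) for y in(y0,y1) for z in(z0,z1)]
def hullmask(pts,sub=8):
    m=np.zeros((384,512),np.uint8);h=cv2.convexHull((pts*16).round().astype(np.int32))
    M=np.zeros((384*4,512*4),np.uint8);h=cv2.convexHull(((pts*4+1.5)*16).round().astype(np.int32))
    cv2.fillConvexPoly(M,h,255,shift=4);return cv2.resize(M,(512,384),interpolation=cv2.INTER_AREA)/255.
E
cat > fit.py <<'E'
from h import *
fs={n:imaging.grab_frame(n) for n in("side","top")}
ms={}
for n in fs:
    m=models.silhouettes("jig",n)[0]['pixels'].astype(np.uint8)
    c=np.vstack([k for k in cv2.findContours(m,0,2)[0] if cv2.contourArea(k)>30])
    h=np.zeros_like(m);cv2.fillConvexPoly(h,cv2.convexHull(c),1);ms[n]=h;print(n,m.sum(),h.sum())
def cost(q,use=("side","top")):
    p=(q[0]/1000,q[1]/1000,q[2]/100);e=0
    for n in use: e+=np.abs(hullmask(proj(fs[n],j2w(p,box(-75,45,-120,120,0,40))))-ms[n]).sum()
    return e
# start: from top view
best=None
for use in(("side","top"),("top",),("side",)):
  r=min((minimize(cost,[x,-50,a],args=(use,),method="Nelder-Mead",options=dict(initial_simplex=np.array([[x,-50,a],[x+20,-50,a],[x,-20,a],[x,-50,a+10]]))) for x in(520,560) for a in(15,35)),key=lambda r:r.fun)
  print(use,r.x.round(2),r.fun)
  best=best if best is not None else r.x
p=(best[0]/1000,best[1]/1000,best[2]/100);np.save("jig.npy",p)
out=[]
for n in fs:
    im=fs[n]['pixels'][:,:,::-1].copy()
    u,v=proj(fs[n],j2w(p,[0,0,40]))[0].astype(int);x0,y0=u-85,v-75
    im=cv2.resize(im[y0:y0+150,x0:x0+170],None,fx=4,fy=4,interpolation=cv2.INTER_CUBIC)[:, :680]
    im=cv2.convertScaleAbs(im,alpha=1.2)
    for L in([(-75,-120,40),(45,-120,40),(45,120,40),(-75,120,40),(-75,-120,40)],[(-19.5,120,40),(-19.5,-97,40),(19.5,-97,40),(19.5,120,40)]):
        q=((proj(fs[n],j2w(p,L))-[x0,y0]+.5)*4).round().astype(np.int32);cv2.polylines(im,[q],False,(0,0,255),1)
    cv2.imwrite(f"pics/fit_{n}.png",im);print(n,x0,y0)
E
python3 fit.py
```

```text
side 9870 11980
top 9470 11148
('side', 'top') [607.46  19.57  42.96] 1528.8039215686276
('top',) [609.52  19.94  42.66] 617.5725490196078
('side',) [607.14  19.6   43.24] 832.5490196078431
side 201 121
top 183 134
```

View pics/fit_top.png

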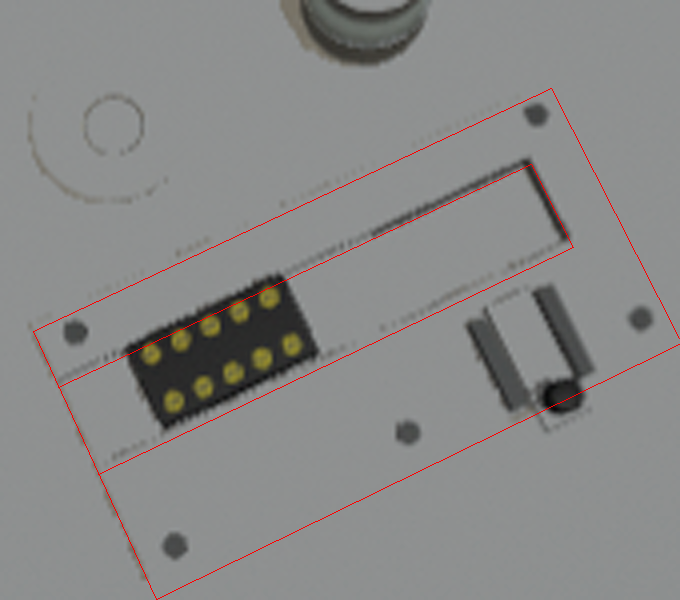

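View pics/fit_side.png

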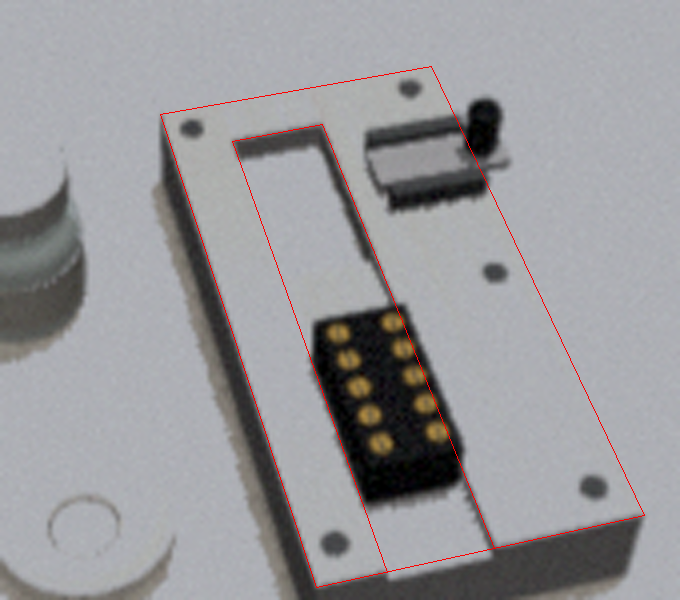

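```bash
cat > loc.py <<'E'
from h import *
p=(.6083,.0203,.430);np.save("jig.npy",p)
fs={n:imaging.grab_frame(n) for n in("side","top")}
for n,f in fs.items():
    m=models.silhouettes("block",n)[0]['pixels'].astype(float)
    # jig offset free per camera in x, block y
    g=lambda q:np.abs(hullmask(proj(f,j2w(p,box(q[0]-18,q[0]+18,q[1]-35,q[1]+35,34,58))))-m).sum()
    r=minimize(g,[0,45],method="Nelder-Mead",options=dict(initial_simplex=[[0,45],[6,45],[0,60]]));print(n,"block",r.x,r.fun)
    m=models.silhouettes("knob_top",n)
    for o in m[:1]:
        k=o['pixels'];g=f['pixels'].astype(int).sum(2);k=(g<130)&cv2.dilate(k.astype(np.uint8),np.ones((3,3))).astype(bool)
        a=np.arange(24)*np.pi/12
        kk=np.uint8(k);_,L,S,_=cv2.connectedComponentsWithStats(kk);print(S[1:,4]);
        print("knob dark box",S[1:].tolist(),"expected s=0,3,6",proj(f,j2w(p,[(-76+s,-60,z) for s in(0,3,6) for z in(70,48)])).round(1).tolist())
E
python3 loc.py
```

```text
side block [-1.09755443 53.76295222] 81.84705882352941
[98  1  1  1]
knob dark box [[316, 146, 10, 14, 98], [305, 155, 1, 1, 1], [300, 156, 1, 1, 1], [298, 168, 1, 1, 1]] expected s=0,3,6 [[321.4, 147.9], [320.1, 157.7], [319.6, 148.2], [318.3, 158.0], [317.8, 148.6], [316.6, 158.3]]
top block [ 1.46036433 52.88912084] 47.666666666666664
[ 1 22 58]
knob dark box [[317, 208, 1, 1, 1], [318, 210, 10, 18, 22], [318, 229, 10, 8, 58]] expected s=0,3,6 [[324.2, 233.8], [321.7, 234.6], [323.4, 232.1], [320.9, 233.0], [322.5, 230.4], [320.1, 231.3]]
```

```bash
cat > rel.py <<'E'
import sys
from h import *
from scipy.spatial.transform import Rotation as Ro
def rel(x,y,z,yawed=True):
    """remaining tool-axis shift (units of 25mm) to put the TCP at jig (x,y,z mm), and the twist"""
    p=np.load("jig.npy");s=arm.get_state();e=np.array(s['eef_pos']);R=Ro.from_euler('xyz',s['ee_rot']).as_matrix()
    c,sn=np.cos(p[2]),np.sin(p[2]);d=e-[p[0],p[1],0]
    print("t",round(s['t'],2),"jig TCP mm",np.round([1e3*(c*d[0]+sn*d[1]),1e3*(-sn*d[0]+c*d[1]),1e3*d[2]],1),"F jig",np.round([c*s['force'][0]+sn*s['force'][1],-sn*s['force'][0]+c*s['force'][1],s['force'][2]],1))
    t=j2w(p,[x,y,z])[0]
    tw=((s['ee_rot'][2]-(p[2]-np.pi))+np.pi)%(2*np.pi)-np.pi
    print("to",(x,y,z),"units",(R.T@(t-e)/.025).round(2),"twist",round(tw/.15,2))
if __name__=="__main__": rel(*map(float,sys.argv[1:4]))
E
python3 rel.py 0 53.3 211
```

```text
t 1.4 jig TCP mm [-549.4 -439.7  211.2] F jig [ 0.5 -0.  -0.1]
to (0.0, 53.3, 211.0) units [-2.232e+01  1.933e+01  1.000e-02] twist 0.12
```

play_rows(
  travel=[
    [-0.93,0.8,0],
    [-0.93,0.8,0],
    [-0.93,0.8,0],
    [-0.93,0.8,0],
    [-0.93,0.8,0],
    [-0.93,0.8,0],
    [-0.93,0.8,0],
    [-0.93,0.8,0],
  ],
  twist=[0.12,0,0,0,0,0,0,0],
  fingers=1,
)

```text
t: 2.4
eef_pos: [0.3945, -0.3844, 0.2114]
ee_rot: [-3.141, 0.0, -2.712]
force: [0.8, -0.1, -0.3]
width: 0.0875
gripper_force: 0.0
```

play_rows(
  travel=[
    [-0.93,0.8,0],
    [-0.93,0.8,0],
    [-0.93,0.8,0],
    [-0.93,0.8,0],
    [-0.93,0.8,0],
    [-0.93,0.8,0],
    [-0.93,0.8,0],
    [-0.93,0.8,0],
  ],
  twist=[0,0,0,0,0,0,0,0],
)

```text
t: 3.4
eef_pos: [0.4969, -0.1614, 0.2114]
ee_rot: [-3.141, 0.0, -2.712]
force: [-0.1, -0.4, 0.4]
width: 0.0877
gripper_force: 0.0
```

```bash
python3 rel.py 0 53.3 120
```

```text
t 3.4 jig TCP mm [-177.  -118.7  211.4] F jig [-0.2 -0.3  0.4]
to (0.0, 53.3, 120.0) units [-7.08  6.88  3.66] twist -0.0
```

play_rows(
  travel=[
    [-0.9,0.87,0.3],
    [-0.9,0.87,0.3],
    [-0.9,0.87,0.3],
    [-0.9,0.87,0.3],
    [-0.9,0.87,0.3],
    [-0.9,0.87,0.3],
    [-0.9,0.87,0.3],
    [-0.7,0.7,0.3],
  ],
  twist=[0,0,0,0,0,0,0,0],
)

```text
t: 4.4
eef_pos: [0.5854, 0.0661, 0.1509]
ee_rot: [-3.142, 0.0, -2.711]
force: [0.2, 0.7, 0.5]
width: 0.0879
gripper_force: 0.0
```

play_rows(
  travel=[
    [0,0,0],
    [0,0,0],
  ],
  twist=[0,0],
)

```text
t: 4.65
eef_pos: [0.5848, 0.0648, 0.1511]
ee_rot: [-3.142, -0.0, -2.712]
force: [0.3, -0.5, -0.3]
width: 0.0875
gripper_force: 0.0
```

```bash
python3 rel.py 0 53.3 65
```

```text
t 4.65 jig TCP mm [ -2.9  50.2 151.1] F jig [ 0.  -0.6 -0.3]
to (0.0, 53.3, 65.0) units [-0.12  0.12  3.44] twist -0.0
```

play_rows(
  travel=[
    [-0.12,0.12,0.6],
    [0,0,0.6],
    [0,0,0.6],
    [0,0,0.5],
    [0,0,0.4],
    [0,0,0.4],
    [0,0,0.34],
    [0,0,0],
  ],
  twist=[0,0,0,0,0,0,0,0],
)

```text
t: 5.65
eef_pos: [0.586, 0.0688, 0.0644]
ee_rot: [3.142, -0.001, -2.712]
force: [-0.1, -0.8, 0.1]
width: 0.0876
gripper_force: 0.0
```

```bash
python3 rel.py 0 -71 65; python3 - <<'E'
from h import *
f=imaging.grab_frame("side");cv2.imwrite("pics/s1.png",cv2.resize(f["pixels"][100:300,180:400,::-1],None,fx=3,fy=3))
E
```

```text
t 5.65 jig TCP mm [-0.1 53.3 64.4] F jig [-0.4 -0.7  0.1]
to (0.0, -71.0, 65.0) units [-0.   -4.97 -0.02] twist -0.0
```

View pics/s1.png

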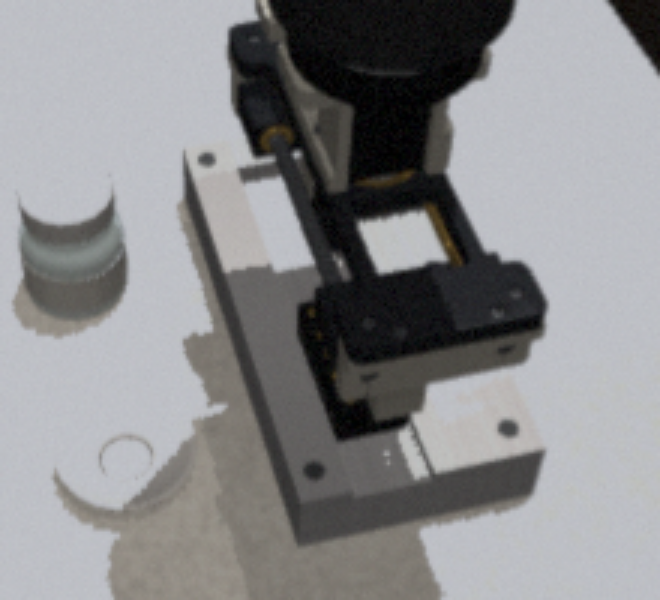

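play_rows(
  travel=[
    [0,-0.2,0],
    [0,-0.3,0],
    [0,-0.3,0],
    [0,-0.3,0],
    [0,-0.3,0],
    [0,-0.3,0],
    [0,-0.3,0],
    [0,-0.3,0],
  ],
  twist=[0,0,0,0,0,0,0,0],
)

```text
t: 6.7
eef_pos: [0.6105, 0.0162, 0.0651]
ee_rot: [3.142, -0.0, -2.712]
force: [0.5, 0.1, 0.4]
width: 0.088
gripper_force: 0.0
```

play_rows(
  travel=[
    [0,-0.3,0],
    [0,-0.3,0],
    [0,-0.3,0],
    [0,-0.3,0],
    [0,-0.3,0],
    [0,-0.3,0],
    [0,-0.2,0],
    [0,0,0],
  ],
  twist=[0,0,0,0,0,0,0,0],
)

```text
t: 7.7
eef_pos: [0.6313, -0.0292, 0.0651]
ee_rot: [3.142, -0.0, -2.712]
force: [0.1, 0.1, -0.6]
width: 0.0876
gripper_force: 0.0
```

```bash
python3 rel.py 0 -69 65
```

```text
t 7.7 jig TCP mm [  0.3 -54.5  65.1] F jig [ 0.1  0.  -0.6]
to (0.0, -69.0, 65.0) units [ 0.01 -0.58  0.  ] twist -0.0
```

play_rows(
  travel=[
    [0,-0.15,0],
    [0,-0.15,0],
    [0,-0.14,0],
    [0,-0.1,0],
    [0,-0.05,0],
    [0,0,0],
    [0,0,0],
  ],
  twist=[0,0,0,0,0,0,0],
)

```text
t: 8.57
eef_pos: [0.6373, -0.0422, 0.0652]
ee_rot: [3.142, 0.0, -2.712]
force: [-0.4, 0.8, 0.3]
width: 0.0877
gripper_force: 0.0
```

```bash
python3 rel.py 0 -69 65; python3 - <<'E'
from h import *
f=imaging.grab_frame("side");cv2.imwrite("pics/s2.png",cv2.resize(f["pixels"][100:300,180:400,::-1],None,fx=3,fy=3))
E
```

```text
t 8.57 jig TCP mm [  0.3 -68.9  65.2] F jig [-0.1  0.9  0.3]
to (0.0, -69.0, 65.0) units [ 0.01 -0.01  0.01] twist -0.0
```

View pics/s2.png

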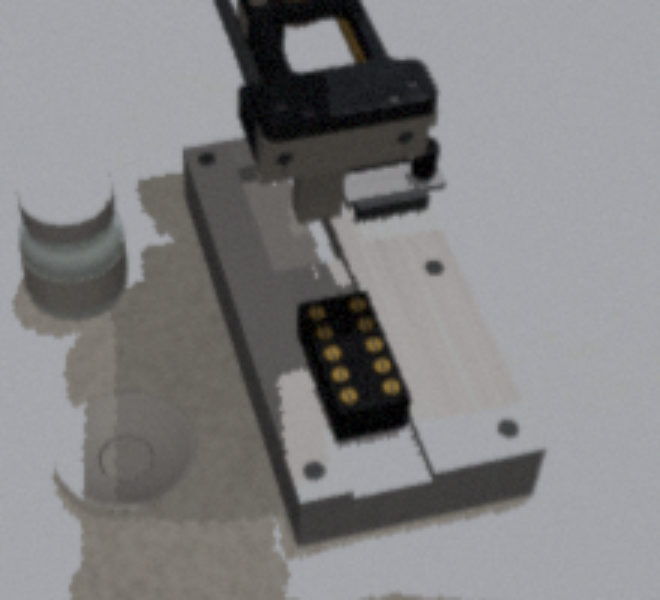

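```bash
python3 - <<'E'
from h import *
f=imaging.grab_frame("side");p=np.load("jig.npy")
c=lambda X:((proj(f,j2w(p,X))-[180,100]+.5)*3).round().tolist()
for y0 in(53.3,-69):
  for y in(y0+44,y0+65):
    print(y,[ (x,z,c([x,y,z])) for x in(-9.5,9.5) for z in(46,66)])
print("block bottom rear",c([(18,88.3,34),(-18,88.3,34)]),"block front top",c([(-18,18.3,58),(18,18.3,58)]))
E
```

```text
97.3 [(-9.5, 46, [[397.0, 433.0]]), (-9.5, 66, [[401.0, 408.0]]), (9.5, 46, [[358.0, 441.0]]), (9.5, 66, [[361.0, 416.0]])]
118.3 [(-9.5, 46, [[411.0, 469.0]]), (-9.5, 66, [[416.0, 445.0]]), (9.5, 46, [[372.0, 478.0]]), (9.5, 66, [[375.0, 454.0]])]
-25 [(-9.5, 46, [[323.0, 245.0]]), (-9.5, 66, [[324.0, 219.0]]), (9.5, 46, [[288.0, 252.0]]), (9.5, 66, [[289.0, 226.0]])]
-4 [(-9.5, 46, [[334.0, 275.0]]), (-9.5, 66, [[336.0, 249.0]]), (9.5, 46, [[299.0, 282.0]]), (9.5, 66, [[300.0, 256.0]])]
block bottom rear [[334.0, 444.0], [406.0, 429.0]] block front top [[365.0, 289.0], [295.0, 302.0]]
```

```bash
python3 - <<'E'
from h import *
p=np.load("jig.npy")
out=[]
for n,(u0,v0,w,h) in dict(side=(240,95,90,95),top=(250,150,90,95)).items():
    f=imaging.grab_frame(n)
    im=cv2.resize(f["pixels"][v0:v0+h,u0:u0+w,::-1],None,fx=4.4,fy=4.4,interpolation=cv2.INTER_CUBIC)
    im=cv2.LUT(im,(255*(np.arange(256)/255)**.6).astype(np.uint8))
    def P(X,col):
        for q in ((proj(f,j2w(p,X))-[u0,v0]+.5)*4.4).round().astype(int): cv2.circle(im,tuple(int(a) for a in q),3,col,-1)
    P([(x,y,46) for x in(-9.5,9.5) for y in(-25,-4)],(0,0,255))
    P([(x,y,46) for x in(-9.5,9.5) for y in(-113,-134)],(255,0,0))
    P([(x,y,112) for x in(-39,39) for y in(27.5,-165)],(0,255,0))
    out.append(im)
cv2.imwrite("pics/tips.png",np.hstack(out));print(np.hstack(out).shape, arm.get_state()['q'])
E
```

```text
(418, 792, 3) [ 2.38955485e-01  4.22380335e-01 -2.50361002e-01 -2.34043635e-05
 -8.98005461e-01 -1.37981354e+00]
```

View pics/tips.png

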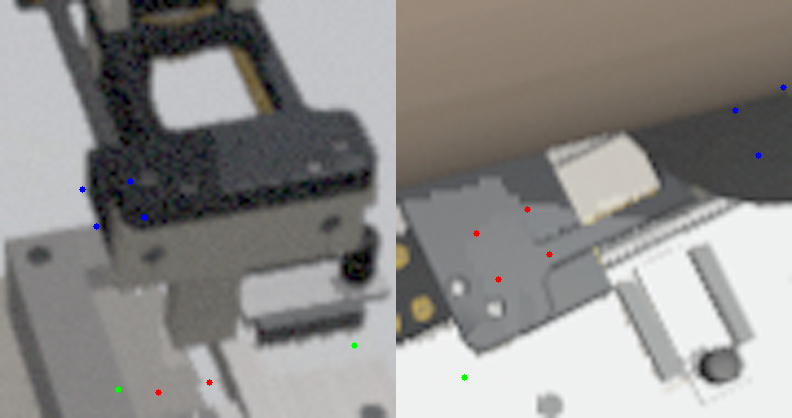

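```bash
python3 - <<'E'
from h import *
p=np.load("jig.npy");F={n:imaging.grab_frame(n) for n in("side","top")}
def ray(f,u):
    K=np.array([[f['fx'],0,f['cx']],[0,f['fy'],f['cy']],[0,0,1]])
    a=cv2.undistortPoints(np.array([[u]],float),K,np.array(f['distortion']))[0,0];R=np.array(f['R'])
    d=R.T@[a[0],a[1],1];return -R.T@np.array(f['t']),d
def w2j(X):
    c,s=np.cos(p[2]),np.sin(p[2]);d=X-[p[0],p[1],0];return 1e3*np.array([c*d[0]+s*d[1],-s*d[0]+c*d[1],d[2]])
def tri(a,b):
    (o,d),(o2,d2)=ray(F['side'],a),ray(F['top'],b)
    s=np.linalg.lstsq(np.c_[d,-d2],o2-o,rcond=None)[0];return w2j(o+s[0]*d),w2j(o2+s[1]*d2)
print("corner grey bottom",*tri((324,148.4),(268.6,230)))
print("corner black top",*tri((240+372/4.4,95+180/4.4),(268.6,230)))
# fingertip bottom corners (side) at the plane jig y=-4 (outer face) and -25
for u in((240+170/4.4,95+342/4.4),(240+238/4.4,95+345/4.4)):
    o,d=ray(F['side'],u);a=w2j(o);b=w2j(o+d)-a
    for y in(-4,-25,-40): print(u,y,(a+b*(y-a[1])/b[1]).round(1))
E
```

```text
corner grey bottom [-40.98253355  25.12325558 156.76756777] [-36.30228066  22.54237678 157.14925138]
corner black top [-39.18478203  25.27612815 179.84768181] [-37.24027888  24.22148784 180.00496409]
(278.6363636363636, 172.72727272727272) -4 [11.8 -4.  93. ]
(278.6363636363636, 172.72727272727272) -25 [  5.  -25.   69.5]
(278.6363636363636, 172.72727272727272) -40 [  0.2 -40.   52.8]
(294.09090909090907, 173.4090909090909) -4 [-12.3  -4.   85.2]
(294.09090909090907, 173.4090909090909) -25 [-20.1 -25.   61.4]
(294.09090909090907, 173.4090909090909) -40 [-25.7 -40.   44.3]
```

The triangulated body corner and fingertip sit about 43 mm above where the reported z puts them, so the fingers passed over the block, which hasn't moved. I'll go back over it and find the real height by touching the channel floor gently.

play_rows(
  travel=[
    [0,0.6,0],
    [0,0.7,0],
    [0,0.7,0],
    [0,0.7,0],
    [0,0.7,0],
    [0,0.7,0],
    [0,0.5,0],
    [0,0.29,0],
  ],
  twist=[0,0,0,0,0,0,0,0],
)

```text
t: 9.88
eef_pos: [0.5861, 0.0697, 0.0652]
ee_rot: [-3.142, 0.0, -2.711]
force: [1.2, -0.6, 0.1]
width: 0.0877
gripper_force: 0.0
```

play_rows(
  travel=[
    [0,0,0.2],
    [0,0,0.2],
    [0,0,0.2],
    [0,0,0.2],
    [0,0,0.2],
    [0,0,0.2],
    [0,0,0.1],
    [0,0,0],
  ],
  twist=[0,0,0,0,0,0,0,0],
)

```text
t: 10.88
eef_pos: [0.5863, 0.0689, 0.0325]
ee_rot: [3.142, -0.0, -2.712]
force: [0.2, 1.0, -0.1]
width: 0.0876
gripper_force: 0.0
```

```bash
python3 rel.py 0 53.3 65; python3 - <<'E'
from h import *
f=imaging.grab_frame("side");cv2.imwrite("pics/s3.png",cv2.resize(f["pixels"][150:270,240:360,::-1],None,fx=5,fy=5,interpolation=cv2.INTER_CUBIC))
E
```

```text
t 10.88 jig TCP mm [ 0.2 53.3 32.5] F jig [ 0.6  0.8 -0.1]
to (0.0, 53.3, 65.0) units [ 0.01 -0.   -1.3 ] twist -0.0
```

View pics/s3.png

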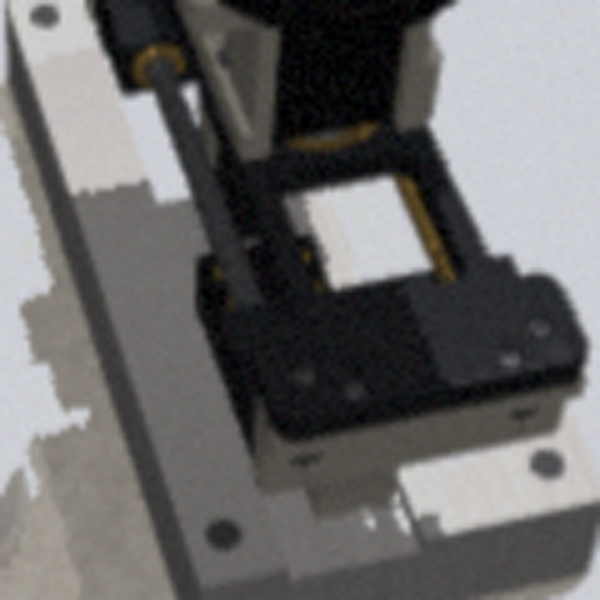

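play_rows(
  travel=[
    [0,0,0.1],
    [0,0,0.1],
    [0,0,0.1],
    [0,0,0.1],
    [0,0,0.05],
    [0,0,0],
  ],
  twist=[0,0,0,0,0,0],
)

```text
t: 11.68
eef_pos: [0.5863, 0.0689, 0.0213]
ee_rot: [3.142, -0.0, -2.712]
force: [-0.3, 0.5, -0.1]
width: 0.0876
gripper_force: 0.0
```

play_rows(
  travel=[
    [0,0,0.05],
    [0,0,0.05],
    [0,0,0],
  ],
  twist=[0,0,0],
)

```text
t: 12.05
eef_pos: [0.5864, 0.0689, 0.0189]
ee_rot: [-3.142, 0.0, -2.712]
force: [-0.7, -0.0, 0.5]
width: 0.0879
gripper_force: 0.5
```

play_rows(
  travel=[
    [0,0,0.05],
    [0,0,0.05],
    [0,0,0],
  ],
  twist=[0,0,0],
)

```text
t: 12.42
eef_pos: [0.5865, 0.0689, 0.0188]
ee_rot: [-3.141, 0.001, -2.711]
force: [-8.0, -0.5, 22.6]
width: 0.0876
gripper_force: 11.3
```

play_rows(
  travel=[
    [0,0,-0.2],
    [0,0,-0.26],
    [0,0,0],
    [0,-0.2,0],
    [0,-0.3,0],
    [0,-0.3,0],
    [0,-0.3,0],
    [0,0,0],
  ],
  twist=[0,0,0,0,0,0,0,0],
)

```text
t: 13.42
eef_pos: [0.598, 0.0432, 0.0278]
ee_rot: [-3.142, -0.0, -2.713]
force: [-0.2, -0.6, -0.1]
width: 0.0877
gripper_force: 0.0
```

```bash
python3 rel.py 0 -69 28; python3 - <<'E'
from h import *
f=imaging.grab_frame("side");cv2.imwrite("pics/s4.png",cv2.resize(f["pixels"][130:270,220:370,::-1],None,fx=4,fy=4,interpolation=cv2.INTER_CUBIC))
E
```

```text
t 13.43 jig TCP mm [ 0.2 25.  27.8] F jig [-0.4 -0.4 -0.1]
to (0.0, -69.0, 28.0) units [ 0.   -3.76 -0.01] twist -0.01
```

View pics/s4.png

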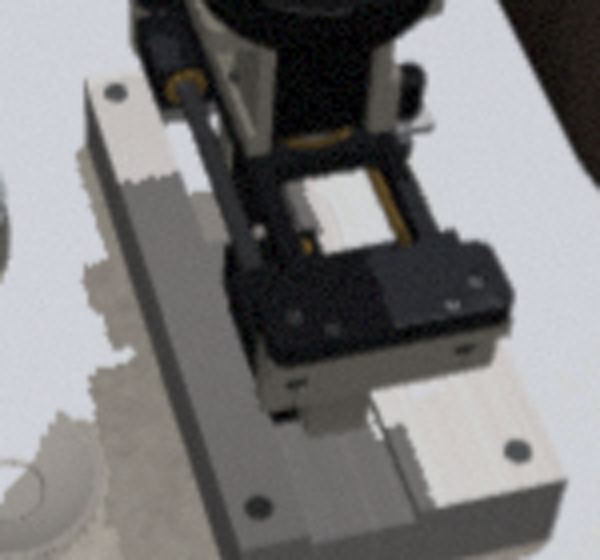

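play_rows(
  travel=[
    [0,-0.2,0],
    [0,-0.3,0],
    [0,-0.3,0],
    [0,-0.3,0],
    [0,-0.3,0],
    [0,-0.3,0],
    [0,-0.2,0],
    [0,0,0],
  ],
  twist=[0,0,0,0,0,0,0,0],
)

```text
t: 14.48
eef_pos: [0.6177, 0.0003, 0.0278]
ee_rot: [-3.142, -0.0, -2.712]
force: [-0.1, -0.2, -0.1]
width: 0.0872
gripper_force: 0.0
```

play_rows(
  travel=[
    [0,-0.2,0],
    [0,-0.3,0],
    [0,-0.3,0],
    [0,-0.3,0],
    [0,-0.2,0],
    [0,-0.15,0],
    [0,-0.1,0],
    [0,0,0],
  ],
  twist=[0,0,0,0,0,0,0,0],
)

```text
t: 15.48
eef_pos: [0.6339, -0.0346, 0.0279]
ee_rot: [-3.142, 0.0, -2.712]
force: [0.1, 0.0, 0.6]
width: 0.0879
gripper_force: 0.0
```

```bash
python3 rel.py 0 -69 28
```

```text
t 15.47 jig TCP mm [  0.3 -60.6  27.9] F jig [ 0.1 -0.   0.6]
to (0.0, -69.0, 28.0) units [ 0.01 -0.34 -0.  ] twist -0.0
```

play_rows(
  travel=[
    [0,-0.1,0],
    [0,-0.1,0],
    [0,-0.08,0],
    [0,-0.06,0],
    [0,0,0],
  ],
  twist=[0,0,0,0,0],
)

```text
t: 16.1
eef_pos: [0.6374, -0.0424, 0.0279]
ee_rot: [-3.142, 0.0, -2.712]
force: [-0.2, 0.2, 0.1]
width: 0.0875
gripper_force: 0.0
```

```bash
cat > blk.py <<'E'
from h import *
p=np.load("jig.npy");f=imaging.grab_frame("side")
r=models.silhouettes("block","side")
if r:
    m=r[0]['pixels'];ys,xs=np.nonzero(m);print("block sil",r[0]['confidence'],r[0]['extent'],m.sum())
for y,z in((-60,30),(-60,34),(-55,34),(-60,16)): 
    q=proj(f,j2w(p,box(-18,18,y-35,y+35,z,z+24)));print(y,z,q.min(0).round(1),q.max(0).round(1))
im=f["pixels"][110:230,240:360,::-1]
cv2.imwrite("pics/b_%d.png"%int(arm.get_state()['t']*100),cv2.resize(im,None,fx=5,fy=5,interpolation=cv2.INTER_CUBIC))
E
python3 rel.py 0 -69 28; python3 blk.py; ls pics
```

```text
t 16.1 jig TCP mm [  0.3 -69.1  27.9] F jig [-0.1  0.3  0.1]
to (0.0, -69.0, 28.0) units [ 0.01  0.   -0.  ] twist -0.0
block sil 0.66 [273.7, 185.6, 5.8, 14.4] 79
-60 30 [259.  146.7] [292.5 191.3]
-60 34 [259.  144.9] [292.7 189.6]
-55 34 [259.8 147. ] [293.6 191.9]
-60 16 [259.  152.8] [292.1 197. ]
b_1620.png
fit_side.png
fit_top.png
s1.png
s2.png
s3.png
s4.png
side0.png
tips.png
top0.png
```

play_rows(
  travel=[
    [0,-0.04,0],
    [0,-0.04,0],
    [0,-0.02,0],
    [0,0,0],
  ],
  twist=[0,0,0,0],
)

```text
t: 16.7
eef_pos: [0.6384, -0.0445, 0.0279]
ee_rot: [-3.142, 0.0, -2.712]
force: [-1.0, 0.1, 0.1]
width: 0.0878
gripper_force: 0.1
```

play_rows(
  travel=[
    [0,-0.02,0],
    [0,-0.02,0],
    [0,0,0],
  ],
  twist=[0,0,0],
)

```text
t: 17.08
eef_pos: [0.6385, -0.0449, 0.0279]
ee_rot: [3.141, -0.0, -2.712]
force: [-2.4, 4.3, 2.2]
width: 0.0874
gripper_force: 2.7
```

play_rows(
  travel=[
    [0,0.08,0],
    [0,0,-0.3],
    [0,0,-0.5],
    [0,0,-0.5],
    [0,0,-0.5],
    [0,0,-0.5],
    [0,0.1,0],
    [0,0.2,0],
  ],
  twist=[0,0,0,0,0,0,0,0],
)

```text
t: 18.08
eef_pos: [0.6344, -0.0366, 0.0851]
ee_rot: [3.141, -0.0, -2.712]
force: [0.0, -0.6, -0.7]
width: 0.0876
gripper_force: 0.0
```

play_rows(
  travel=[
    [0,0,0],
    [0,0,0],
    [0,0,0],
    [0,0,0],
    [0,0,0],
    [0,0,0],
    [0,0,0],
  ],
  twist=[0,0,0,0,0,0,0],
  fingers=0,
  newtons=20,
)

```text
t: 18.95
eef_pos: [0.6348, -0.0368, 0.0854]
ee_rot: [3.142, 0.0, -2.712]
force: [-0.4, 0.1, 0.1]
width: 0.0234
gripper_force: 0.0
```

```bash
python3 rel.py 0 -61 45; python3 blk.py
```

```text
t 18.95 jig TCP mm [  0.3 -62.9  85.4] F jig [-0.3  0.3  0.1]
to (0.0, -61.0, 45.0) units [0.01 0.08 1.62] twist -0.0
-60 30 [259.  146.7] [292.5 191.3]
-60 34 [259.  144.9] [292.7 189.6]
-55 34 [259.8 147. ] [293.6 191.9]
-60 16 [259.  152.8] [292.1 197. ]
```

play_rows(
  travel=[
    [0,0.08,0.2],
    [0,0,0.3],
    [0,0,0.3],
    [0,0,0.3],
    [0,0,0.2],
    [0,0,0.15],
    [0,0,0.1],
    [0,0,0],
  ],
  twist=[0,0,0,0,0,0,0,0],
)

```text
t: 20.05
eef_pos: [0.634, -0.035, 0.0466]
ee_rot: [3.142, -0.0, -2.712]
force: [-1.0, -0.2, -0.1]
width: 0.0005
gripper_force: 0.0
```

play_rows(
  travel=[
    [0,0,0.06],
    [0,0,0.06],
    [0,0,0],
  ],
  twist=[0,0,0],
)

```text
t: 20.42
eef_pos: [0.6339, -0.035, 0.0436]
ee_rot: [3.142, -0.0, -2.712]
force: [0.1, -0.3, -0.3]
width: 0.0006
gripper_force: 0.0
```

play_rows(
  travel=[
    [0,0,0.06],
    [0,0,0.06],
    [0,0,0],
  ],
  twist=[0,0,0],
)

```text
t: 20.8
eef_pos: [0.6339, -0.035, 0.0405]
ee_rot: [3.142, -0.0, -2.712]
force: [-0.2, 0.4, -0.2]
width: 0.0005
gripper_force: 0.0
```

play_rows(
  travel=[
    [0,0,0.06],
    [0,0,0.06],
    [0,0,0],
  ],
  twist=[0,0,0],
)

```text
t: 21.18
eef_pos: [0.6338, -0.035, 0.0375]
ee_rot: [3.142, -0.0, -2.712]
force: [-1.0, -0.3, -0.2]
width: 0.0001
gripper_force: 0.0
```

play_rows(
  travel=[
    [0,0,0.06],
    [0,0,0.06],
    [0,0,0],
  ],
  twist=[0,0,0],
)

```text
t: 21.55
eef_pos: [0.6341, -0.0349, 0.0351]
ee_rot: [-3.141, 0.0, -2.712]
force: [-2.0, -0.1, 3.8]
width: 0.0003
gripper_force: 2.2
```

play_rows(
  travel=[
    [0,0,0.06],
    [0,0,0.06],
    [0,0,0],
  ],
  twist=[0,0,0],
)

```text
t: 21.92
eef_pos: [0.6341, -0.035, 0.032]
ee_rot: [-3.141, 0.0, -2.712]
force: [-2.1, -0.0, 4.9]
width: 0.0004
gripper_force: 2.4
```

play_rows(
  travel=[
    [0,0,0.06],
    [0,0,0.06],
    [0,0,0.06],
    [0,0,0],
  ],
  twist=[0,0,0,0],
)

```text
t: 22.42
eef_pos: [0.6341, -0.035, 0.0274]
ee_rot: [-3.141, 0.0, -2.712]
force: [-1.0, 0.4, 4.5]
width: 0.0006
gripper_force: 2.3
```

play_rows(
  travel=[
    [0,0,0.05],
    [0,0,0.05],
    [0,0,0],
  ],
  twist=[0,0,0],
)

```text
t: 22.8
eef_pos: [0.6341, -0.035, 0.0249]
ee_rot: [-3.141, 0.0, -2.712]
force: [-0.9, 0.1, 5.4]
width: 0.0004
gripper_force: 2.5
```

play_rows(
  travel=[
    [0,0,0.04],
    [0,0,0.04],
    [0,0,0],
  ],
  twist=[0,0,0],
)

```text
t: 23.18
eef_pos: [0.6342, -0.0349, 0.0248]
ee_rot: [-3.141, 0.001, -2.711]
force: [-6.7, 1.1, 18.8]
width: 0.0002
gripper_force: 9.4
```

play_rows(
  travel=[
    [0,0,-0.2],
    [0,0,-0.4],
    [0,0,-0.7],
    [0,0,-0.7],
    [0.4,0,0],
    [0.8,0,0],
    [0.8,0,0],
    [0.8,0,0],
  ],
  twist=[0,0,0,0,0,0,0,0],
)

```text
t: 24.18
eef_pos: [0.569, -0.0646, 0.0725]
ee_rot: [3.141, -0.0, -2.712]
force: [-0.2, -0.6, 0.1]
width: 0.0005
gripper_force: 0.0
```

play_rows(
  travel=[
    [0.8,0,0],
    [0.8,0,0],
    [0.2,0,0],
    [0,0,0],
    [0,0,0],
  ],
  twist=[0,0,0,0,0],
)

```text
t: 24.8
eef_pos: [0.5301, -0.0827, 0.0727]
ee_rot: [-3.141, 0.0, -2.712]
force: [0.3, 0.1, 0.7]
width: 0.0003
gripper_force: 0.0
```

```bash
python3 rel.py -112 -60 39; python3 - <<'E'
from h import *
p=np.load("jig.npy")
for n in("side","top"):
    f=imaging.grab_frame(n)
    for o in("block","knob_top"):
        print(n,o,[(np.round(r['extent'],1).tolist(),round(r['confidence'],2)) for r in models.boxes_of(o,n)[:1]])
    for y in(-62,-58):
        for z in(16,20,29):
            q=proj(f,j2w(p,box(-18,18,y-35,y+35,z+23.9 if z==16 else z,z+24)));a,b=q.min(0),q.max(0);print(y,z,np.r_[(a+b)/2,b-a].round(1))
    if n=="top": cv2.imwrite("pics/pressed_t.png",f['pixels'][:,:,::-1])
    else: cv2.imwrite("pics/pressed_s.png",f['pixels'][:,:,::-1])
E
```

```text
t 24.8 jig TCP mm [-114.   -61.    72.7] F jig [ 0.3 -0.   0.7]
to (-112.0, -60.0, 39.0) units [-0.08  0.04  1.35] twist 0.0
side block [([277.4, 170.9, 33.2, 39.6], 0.93)]
side knob_top [([311.2, 154.9, 35.9, 18.9], 0.54)]
-62 16 [275.2 169.1  32.9  34.3]
-62 20 [275.3 172.3  33.1  44.2]
-62 29 [275.4 168.5  33.4  44.4]
-58 16 [275.9 170.8  33.1  34.5]
-58 20 [275.9 174.1  33.2  44.4]
-58 29 [276.1 170.3  33.5  44.6]
top block [([301.9, 196.8, 46.5, 38.2], 0.94)]
top knob_top []
-62 16 [301.3 193.3  47.1  37.1]
-62 20 [301.1 193.7  48.4  39. ]
-62 29 [301.8 192.9  49.   39.5]
-58 16 [299.2 194.3  47.1  37.2]
-58 20 [299.  194.7  48.3  39. ]
-58 29 [299.7 193.9  49.   39.5]
```

play_rows(
  travel=[
    [0,0.04,0.4],
    [0,0,0.4],
    [0,0,0.3],
    [0,0,0.2],
    [0,0,0.05],
    [0,0,0],
  ],
  twist=[0,0,0,0,0,0],
)

```text
t: 25.85
eef_pos: [0.5292, -0.082, 0.0389]
ee_rot: [-3.142, 0.0, -2.712]
force: [-0.2, -0.3, 0.4]
width: 0.0007
gripper_force: 0.0
```

play_rows(
  travel=[
    [-0.2,0,0],
    [-0.25,0,0],
    [-0.2,0,0],
    [-0.15,0,0],
    [-0.15,0,0],
    [-0.15,0,0],
    [-0.15,0,0],
    [0,0,0],
  ],
  twist=[0,0,0,0,0,0,0,0],
)

```text
t: 26.85
eef_pos: [0.5576, -0.0688, 0.0388]
ee_rot: [3.142, -0.0, -2.712]
force: [-0.7, -1.4, -0.0]
width: 0.0002
gripper_force: 0.2
```

```bash
python3 rel.py -46.5 -60 39
```

```text
t 26.85 jig TCP mm [-83.2 -59.9  38.8] F jig [-1.2 -1.  -0. ]
to (-46.5, -60.0, 39.0) units [-1.47 -0.   -0.01] twist -0.0
```

play_rows(
  travel=[
    [-0.15,0,0],
    [-0.2,0,0],
    [-0.2,0,0],
    [-0.2,0,0],
    [-0.2,0,0],
    [-0.2,0,0],
    [-0.1,0,0],
    [0,0,0],
  ],
  twist=[0,0,0,0,0,0,0,0],
)

```text
t: 27.85
eef_pos: [0.5863, -0.0558, 0.0389]
ee_rot: [-3.141, 0.001, -2.712]
force: [-0.3, -0.2, -0.1]
width: 0.0004
gripper_force: 0.2
```

play_rows(
  travel=[
    [-0.05,0,0],
    [-0.05,0,0],
    [-0.05,0,0],
    [0,0,0],
  ],
  twist=[0,0,0,0],
)

```text
t: 28.35
eef_pos: [0.5894, -0.0543, 0.0389]
ee_rot: [-3.142, 0.0, -2.712]
force: [-1.7, -0.7, -0.8]
width: 0.0008
gripper_force: 0.6
```

```bash
python3 rel.py -46.5 -60 39
```

```text
t 28.35 jig TCP mm [-48.3 -60.   38.9] F jig [-1.8  0.  -0.8]
to (-46.5, -60.0, 39.0) units [-0.07 -0.   -0.  ] twist -0.0
```

Push on to the stop.

play_rows(
  travel=[
    [-0.05,0,0],
    [-0.05,0,0],
    [0,0,0],
  ],
  twist=[0,0,0],
)

```text
t: 28.72
eef_pos: [0.5914, -0.0534, 0.0389]
ee_rot: [3.142, -0.0, -2.712]
force: [-1.5, -2.1, 0.0]
width: 0.0002
gripper_force: 1.0
```

play_rows(
  travel=[
    [-0.05,0,0],
    [-0.03,0,0],
    [0,0,0],
  ],
  twist=[0,0,0],
)

```text
t: 29.1
eef_pos: [0.5917, -0.0531, 0.0386]
ee_rot: [3.141, -0.003, -2.712]
force: [-6.9, -4.1, 3.5]
width: 0.0007
gripper_force: 3.1
```

play_rows(
  travel=[
    [-0.05,0,0],
    [0,0,0],
    [0,0,0],
  ],
  twist=[0,0,0],
)

```text
t: 29.48
eef_pos: [0.5918, -0.0531, 0.0386]
ee_rot: [3.141, -0.005, -2.712]
force: [-8.0, -4.1, 5.8]
width: 0.0006
gripper_force: 4.7
```

play_rows(
  travel=[
    [0.15,0,0],
    [0.3,0,0],
    [0.3,0,0],
    [0,0,-0.5],
    [0,0,-0.8],
    [0,0,-0.8],
    [0.5,0,-0.8],
    [0.8,0,-0.8],
  ],
  twist=[0,0,0,0,0,0,0,0],
)

```text
t: 30.48
eef_pos: [0.5484, -0.0732, 0.133]
ee_rot: [-3.141, 0.001, -2.711]
force: [-0.1, 0.1, -0.5]
width: 0.0003
gripper_force: 0.0
```

play_rows(
  travel=[
    [0.9,-0.5,-0.5],
    [0.9,-0.7,0],
    [0.9,-0.7,0],
    [0.9,-0.7,0],
    [0.9,-0.7,0],
    [0.6,-0.5,0],
    [0,0,0],
    [0,0,0],
  ],
  twist=[0,0,0,0,0,0,0,0],
)

```text
t: 31.48
eef_pos: [0.4718, -0.2129, 0.144]
ee_rot: [-3.141, 0.0, -2.712]
force: [-0.2, 0.1, 0.7]
width: 0.0004
gripper_force: 0.0
```

```bash
python3 - <<'E'
from h import *
p=np.load("jig.npy");o=[]
for n in("side","top"):
    f=imaging.grab_frame(n);c=proj(f,j2w(p,[-10,-50,45]))[0].astype(int)
    im=cv2.resize(f["pixels"][c[1]-45:c[1]+45,c[0]-45:c[0]+45,::-1],(398,398),interpolation=cv2.INTER_CUBIC)
    for q in proj(f,j2w(p,[(-30,-60,70)])): cv2.circle(im,tuple(int(a) for a in (q-c+45.5)*4.42),3,(0,0,255),-1)
    o.append(im)
    for k in("jar","dish","driver","block"): print(n,k,[np.round(r['extent'],1).tolist() for r in models.boxes_of(k,n)[:1]])
cv2.imwrite("pics/final.png",np.hstack(o));print(arm.get_state()['t'])
E
```

```text
side jar [[205.0, 177.4, 38.0, 54.0]]
side dish [[220.5, 251.2, 48.4, 40.6]]
side driver [[161.2, 221.6, 18.2, 105.6]]
side block [[275.9, 172.0, 32.1, 37.2]]
top jar [[276.8, 126.7, 35.9, 41.6]]
top dish [[211.2, 162.1, 43.6, 39.3]]
top driver [[236.6, 104.6, 109.2, 41.0]]
top block [[300.5, 196.1, 41.6, 41.6]]
31.975
```

View pics/final.png

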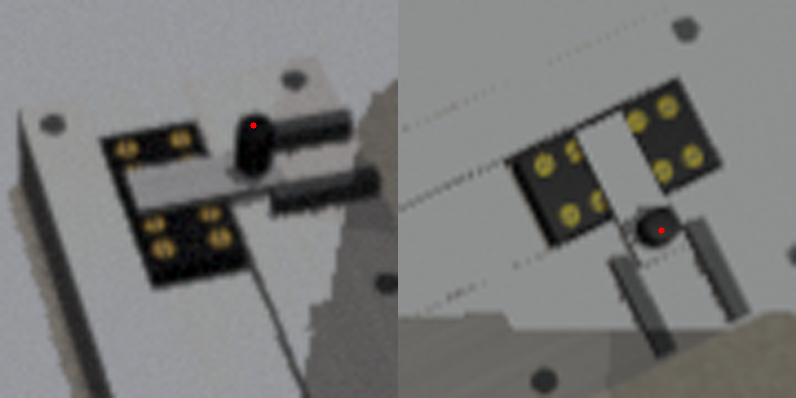

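The keeper lies fully across the flush block. In the side view (left) the knob is at (253,125), right on the predicted closed point. In the top view (right) it is at (657,228), also on that point. The jar, dish and screwdriver boxes match the first pictures.

```bash
python3 -c "
from station import arm
print(arm.job_done())"
```

```text
the job is handed in; nothing more can be done
None
```

I handed the job in at about 32 s: the block was pushed along the channel into the pocket and pressed flush, the keeper is locked across it at its stop, and the jar, dish and screwdriver are where they were; a first push passed over the block without touching it because the fingertips stood about 34 mm higher than the reported tool height implied.

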